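# Rock two emptied pigment tins and put the empty one out for refilling

## Task

Both pigment tins were tipped out, but a steel mixing ball is still hidden in one of them. Rock each tin to find out, the blue one first and then the red: press its white-banded end down to the table for a moment and let go, then its plain end, and watch whether the tin comes back level (empty) or stays down (ball inside). Then slide the empty tin, without lifting it, squarely onto the middle of the white sheet, all of it within the paper, long side along the sheet's long side, and leave the other tin where it stands, still tipped; do not disturb the things around.

Things in the scene. Friction and masses are not known exactly. Their poses are not given: they have to be found in the camera images.
- blue_tin: shut opaque blue tin, 200 long (x) x 80 wide (y) x 54 high, 0.2 kg, loose; its +x end is banded white for 32 mm. Stands on a rubber foot under its middle (32 long, 70 wide, 14 high), so the ends overhang and it rocks end to end by 0.165 rad. Origin: centre of the foot's underside, z up. Too wide to grasp; slides when pushed on a long side, straight with two fingers held apart
- red_tin: shut opaque red tin, 200 long (x) x 80 wide (y) x 54 high, 0.2 kg, loose; its +x end is banded white for 32 mm. Stands on a rubber foot under its middle (32 long, 70 wide, 14 high), so the ends overhang and it rocks end to end by 0.165 rad. Origin: centre of the foot's underside, z up. Too wide to grasp; slides when pushed on a long side, straight with two fingers held apart
- blue_tin_band_end (a point): point on the blue tin's lid near its white-banded end, 88 mm from the middle on its long axis (+x): 54 mm above the table when level, 41 when this end is down, 70 when the other is. Pressed here (1 to 5 N, more at a hard touch: stop by height) it goes down to the table; let go, an empty tin comes back level, one with the ball stays down
- blue_tin_plain_end (a point): point on the blue tin's lid near its plain end, 88 mm from the middle on its long axis (-x): 54 mm above the table when level, 41 when this end is down, 70 when the other is. Pressed here (1 to 5 N, more at a hard touch: stop by height) it goes down to the table; let go, an empty tin comes back level, one with the ball stays down
- red_tin_band_end (a point): point on the red tin's lid near its white-banded end, 88 mm from the middle on its long axis (+x): 54 mm above the table when level, 41 when this end is down, 70 when the other is. Pressed here (1 to 5 N, more at a hard touch: stop by height) it goes down to the table; let go, an empty tin comes back level, one with the ball stays down
- red_tin_plain_end (a point): point on the red tin's lid near its plain end, 88 mm from the middle on its long axis (-x): 54 mm above the table when level, 41 when this end is down, 70 when the other is. Pressed here (1 to 5 N, more at a hard touch: stop by height) it goes down to the table; let go, an empty tin comes back level, one with the ball stays down
- sheet: white paper sheet with a thin green border line, flat on the table and fixed, 260 (x) x 150 (y), less than 1 mm thick, no obstacle to sliding. Origin: its centre. One tin stands to its left (+y), the other to its right; the hidden ball (28 mm, 0.1 kg) is in either, anew each time
- tea_glass: tea glass, 68 mm across, 91 high, loose, at the back; leave alone. Origin: centre of its underside
- pot_c: yellow pigment pot with blue cap, 49 across, 62 high, loose, at the back left; leave alone. Origin: centre of its underside
- bowl_yellow: bowl of yellow glaze, 120 across, 61 high, loose, at the right; leave alone. Origin: centre of its underside
- tape: roll of masking tape lying flat, 105 across, 20 high, loose, in front, near the robot; leave alone. Origin: centre of its underside
Not all that is in view belongs to the job. There is more than one size of the red_tin; the job needs the largest.

How it is judged:
By the outcome, as a careful person would: the job done as asked, in the order asked, and still so for the second after the job is handed in, with the robot touching nothing.
It also fails if it takes over 72 s, if anything falls off the work surface, if the arm or the gripper's body presses on something with over 40 N, if the wrist force passes 120 N, or if a joint passes its speed limit or range.

## Robot

A 7-joint arm with a two-finger parallel gripper is mounted at the origin on a cart in front of the work surface, level with it; the furniture and walls round the work are solid. World frame = base frame: x ahead of the robot, y to its left, z up, the work surface at z = 0. Lengths are in m, angles in rad, forces in N, time in s.
With the tool pointing down it reaches from about 0.425 to 0.925 m from the base axis. Payload 6.8 kg.
Tool frame: the origin (TCP) lies between the finger pads; the fingertips stand 14 mm ahead of it and the grasp point (between the pads) lies 5 mm behind it; z points along the fingers, y is the line along which they close (so a half turn about z gives the same grasp; the last joint's range is limited). The gripper opens to 85 mm and grips with 20 to 120 N. Pads are 22 mm wide; open, the fingers measure 114 mm over their backs; the gripper's body (76 mm by 85 mm) begins 54 mm behind the grasp point. The pads swing forward as they close: fully open they stand 13 mm farther back than shut.
Start: joints at [-1.415, 0.477, 0.022, 1.555, -0.011, 1.109, -0.083], TCP at [0.176, 0.652, 0.245] pointing down, gripper open.
Joint ranges: [-2.96, 2.96], [-0.34, 2.1], [-1.41, 1.46], [0.24, 2.44], [-1.37, 4.51], [0.17, 1.92], [-2.96, 2.96]. Speed limits (rad/s): [2.39, 2.39, 3.14, 3.14, 3.14, 3.14, 3.14].

## Interface

Orientations are given as a rotation vector (axis times angle).
In Python, from bench import r, eyes, ticket gives the robot as it stands. The module is installed in compiled form; this text tells all that it offers.
- The arm moves only by the tool arm_command, never from a script. Its argument "plan" is text: rows parted by semicolons, each of 4 numbers parted by spaces: the shift along the tool's x, y, z in m, then the turn about the tool's z in degrees. In form: tx ty tz yaw; .... A call has 1 to 20 rows; each row shifts and turns the commanded pose from where the row before left it, along the tool's axes as they then stand; what a row does not reach is not made up. A row lasts 1/8 s, in which the tool goes at most 62.5 mm and 10.7 degrees, less where a joint would pass 70% of its speed; a pose out of reach is approached as far as the arm can. A call is refused whole if a number of a shift passes 0.0625 or a number of a turn 10.7, either way. A call with a gripper value outside its range is refused whole. "hand" is the closure, from -1 (fully open) to 1 (shut), set as the call begins (left out, the last holds). The fingers move at their own pace and stop on an object; "grip_force" is the grip in N (left out, the last holds). Time passes only in rows, so rows that do not move let the fingers close. It gives the time, the measured TCP pose, the force, the opening and the grip force at its end, in the units of the state.
- r.get_obs(): the state, without advancing time (a new reading comes with each control period).
- eyes.grab_frame(name): name is "side" or "top"; returns (picture, depth): 420x560x3 uint8, red, green, blue; 420x560 float32, m along the optical axis (not along the pixel's ray), 0 where there is no reading.
- eyes.calibration(name): a dict with "fov_y" (degrees; the focal length in pixels is half the picture's height over the tangent of half this angle, whatever the lens; pixels are square), "cx", "cy" (the principal point, pixels), "k1" (the pictures are not rectified: a ray, as slopes to the right and down, at radius r is drawn at 1 + k1 r^2 times it, then the intrinsics apply), "origin" and "attitude" of the camera in the world. Camera axes: x right, y up, looking along -z (the intrinsics and any distortion apply to the point x, -y, -z); pixel columns grow to the right and rows downward; lengths in m; the calibration is good to about 2 mm. A picture is of the moment at which its call begins. calibration takes no time and is no camera call.
- ticket.hand_in(): hands the job in; it is judged then, once.
The state is a dict: "clock": time; "joints": joint angles; "qvel": joint speeds; "tau": joint torques, N m; "tcp_pos": TCP position; "orientation": TCP orientation; "contact_force": force on the tool from outside, world axes, zero at the start; "moment": the same for the moment, N m; "grip_width": finger opening in m; "gripper_force": force on a finger pad.
Only numpy, scipy, OpenCV 4.12 (cv2) and the standard library are available. Lean on these libraries where they do the work, as an engineer would, in place of code of your own. Each camera call takes 0.05 s, during which the arm holds its last target. There are 200 camera calls.

## Working session

There is one attempt and no reset: what is moved stays moved. The work goes in short steps, Python scripts to look and compute and a tool call to move; the robot and the scene stay as the last step left them, time stands still between calls to the robot, and variables do not carry over. Pictures are saved under pics/ and viewed, at most 10 in all, crops included, and the job is handed in when it is done.

Besides the shell and the picture viewer there is one more tool, called as a command line: name --argument value ..., lists and objects as JSON in quotes. arm_command: Moves the arm, as the interface text tells. Its arguments: {"type":"object","properties":{"plan":{"type":"string"},"hand":{"type":"number"},"grip_force":{"type":"number"}},"required":["plan"]}

```bash
mkdir -p pics
cat > h.py <<'E'
import numpy as np, cv2
from scipy.spatial.transform import Rotation as R
from bench import r, eyes, ticket
def rot(a):
    a=np.array(a,float)
    if a.shape==(3,3): return a
    return (R.from_rotvec(a) if a.size==3 else R.from_quat(a)).as_matrix()
def cloud(name):
    im,d=eyes.grab_frame(name); c=eyes.calibration(name)
    h,w=d.shape; f=h/2/np.tan(np.radians(c["fov_y"])/2)
    v,u=np.mgrid[:h,:w].astype(np.float32)
    K=np.array([[f,0,c["cx"]],[0,f,c["cy"]],[0,0,1]])
    p=cv2.undistortPoints(np.stack([u.ravel(),v.ravel()],1)[:,None],K,np.array([c["k1"],0,0,0.]))[:,0].reshape(h,w,2)
    P=np.dstack([p[...,0]*d,-p[...,1]*d,-d])@rot(c["attitude"]).T+np.array(c["origin"])
    P[d==0]=np.nan
    return im,P
def save(im,n): cv2.imwrite('pics/'+n+'.png',im[...,::-1])
E
python3 - <<'E'
from h import *
print(r.get_obs())
for n in("top","side"):
    print(eyes.calibration(n)); im,P=cloud(n); save(im,n+'0')
E
```

```text
{'clock': 0.0, 'joints': array([-1.4150978 ,  0.4777555 ,  0.02232238,  1.55646237, -0.01151277,
        1.10929128, -0.08308702]), 'qvel': array([-0.00024495, -0.00191249,  0.00151133,  0.00207616,  0.00104474,
        0.00089537,  0.00072893]), 'tau': array([-8.48282161e-04, -5.96439171e+01,  1.60766032e+00, -2.81199825e+01,
        1.24586993e-02,  9.53846611e-03,  6.30708456e-06]), 'tcp_pos': array([0.17585653, 0.65110006, 0.24435065]), 'orientation': array([-4.13088094e-01, -3.11418999e+00,  2.80307113e-03]), 'contact_force': array([ 0.24052887, -0.04065633,  0.49006616]), 'moment': array([-0.0127874 , -0.00086107, -0.01032463]), 'gripper_force': 0.0, 'grip_width': 0.08517018282537815}
{'fov_y': 57.713149022784854, 'cx': 288.0111682930266, 'cy': 207.51133011215984, 'k1': -0.07260796836287646, 'origin': array([ 0.41587222, -0.13199216,  1.31042689]), 'attitude': array([ 0.10479401, -0.08247796, -1.59034565])}
{'fov_y': 44.608961398829834, 'cx': 283.7170270589069, 'cy': 215.47340662297322, 'k1': -0.03299828182386902, 'origin': array([0.9937555 , 0.76347828, 1.46390608]), 'attitude': array([0.16532395, 0.81362496, 2.57617705])}
```

View pics/top0.png

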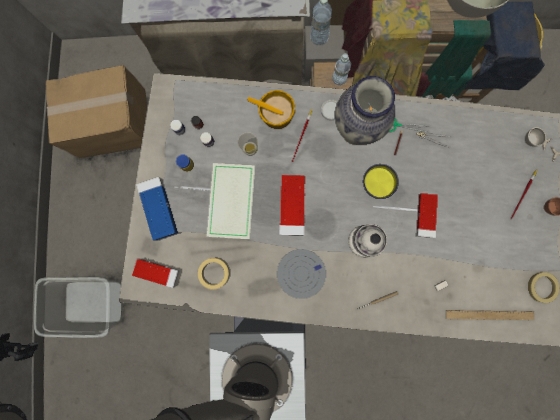

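View pics/side0.png

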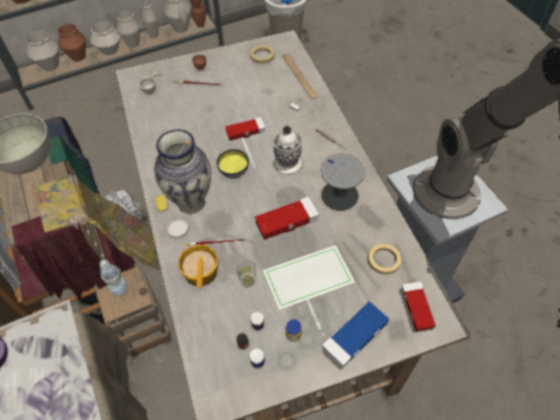

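The top view shows the blue tin at (157,209) with its band at the far end, and the sheet at (232,201). There are three red tins: (292,205), (428,215) and (155,272). The one at (292,205), with its band at the near end (292,230), looks the largest. I'll measure them all and crop to confirm.

```bash
cat >> h.py <<'E'
def tinfo(im,P,m):
    """m: mask of lid; rectangle from points"""
    q=P[m]; (c,s,a)=cv2.minAreaRect(q[:,:2].astype(np.float32)*1000)
    return c,s,a
def masks(im,P):
    hsv=cv2.cvtColor(im,cv2.COLOR_RGB2HSV); H,S,V=[hsv[...,i].astype(int) for i in range(3)]
    z=P[...,2]; ok=(z>.03)&(z<.085)
    white=(S<70)&(V>150)&ok
    return dict(blue=(H>100)&(H<125)&(S>120)&ok, red=((H<6)|(H>174))&(S>150)&ok, white=white)
E
python3 - <<'E'
from h import *
im,P=cloud("top"); M=masks(im,P)
def comp(m,n,box=None):
    k,l,st,ce=cv2.connectedComponentsWithStats(m.astype(np.uint8))
    for i in range(1,k):
        if st[i,4]>60 :
            q=P[l==i]; rc=cv2.minAreaRect(q[:,:2].astype(np.float32)*1000)
            print(n,ce[i].round(),st[i,4],np.round(rc[0]),np.round(rc[1]),round(rc[2],1),'z',np.round(np.nanpercentile(q[:,2],[5,50,95]),3))
for n in M: comp(M[n],n)
hsv=cv2.cvtColor(im,cv2.COLOR_RGB2HSV)
g=(abs(hsv[...,0].astype(int)-65)<25)&(hsv[...,1]>60)&(abs(P[...,2])<.015)
g[:, :195]=0; g[:,270:]=0; comp(g,'sheet')
for nm,(v,u) in dict(stand=(273,302),pot2=(240,368),glass=(147,250),potc=(162,184),tape=(273,228),bowl=(181,380),orange=(108,276)).items():
    b=P[v-30:v+30,u-30:u+30].reshape(-1,3); b=b[b[:,2]>.012]; print(nm,P[v,u].round(3),np.nanmin(b,0).round(3),np.nanmax(b,0).round(3))
c=im[150:300,120:450]; save(cv2.resize(c,None,fx=2.4,fy=2.4,interpolation=cv2.INTER_CUBIC),'crop0')
E
```

```text
blue [183. 161.] 126 [732. 239.] [42. 40.] 34.4 z [0.059 0.064 0.067]
blue [158. 213.] 1203 [559. 325.] [169.  81.] 16.6 z [0.049 0.056 0.06 ]
red [292. 200.] 1138 [ 592. -130.] [ 76. 168.] 87.2 z [0.051 0.056 0.059]
red [427. 211.] 605 [ 545. -585.] [ 60. 119.] 83.0 z [0.036 0.041 0.045]
red [151. 272.] 606 [362. 349.] [119.  60.] 72.7 z [0.037 0.041 0.046]
white [475.   2.] 80 [1318. -819.] [71. 27.] 87.1 z [0.042 0.047 0.051]
white [175. 125.] 96 [863. 268.] [38. 37.] 21.4 z [0.051 0.054 0.057]
white [205. 137.] 92 [816. 163.] [36. 35.] 25.8 z [0.048 0.051 0.056]
white [148. 184.] 221 [656. 358.] [34. 83.] 15.3 z [0.052 0.056 0.06 ]
white [292. 230.] 231 [ 493. -127.] [79. 30.] 88.6 z [0.052 0.056 0.06 ]
white [426. 233.] 127 [ 471. -578.] [61. 23.] 82.9 z [0.036 0.04  0.044]
white [172. 278.] 124 [341. 277.] [24. 59.] 76.5 z [0.037 0.042 0.046]
stand [ 0.355 -0.155  0.145] [ 0.28  -0.225  0.138] [ 0.428 -0.079  0.153]
pot2 [ 0.449 -0.355  0.163] [ 0.401 -0.421  0.012] [ 0.501 -0.319  0.194]
glass [0.786 0.013 0.018] [ 0.746 -0.092  0.012] [0.894 0.053 0.097]
potc [0.727 0.232 0.067] [0.631 0.142 0.012] [0.847 0.339 0.07 ]
tape [0.353 0.091 0.023] [0.301 0.091 0.013] [0.404 0.194 0.027]
bowl [ 0.652 -0.43   0.037] [ 0.589 -0.485  0.026] [ 0.709 -0.365  0.068]
orange [ 0.913 -0.081  0.054] [ 0.799 -0.181  0.012] [0.994 0.023 0.096]
```

View pics/crop0.png

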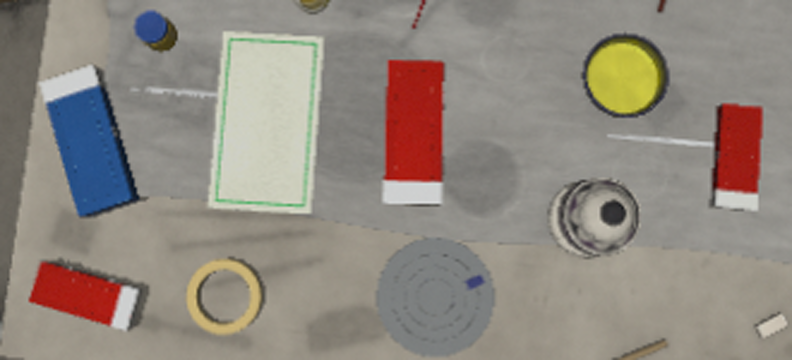

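The crop confirms it: the red tin at crop (415,130), i.e. (292,205) in the top view, is 168+32 = 200 mm long. The other two are about 140 mm long and only 40 mm high. Next I'll get poses for the tins and the sheet.

```bash
cat >> h.py <<'E'
def tin(im,P,col,near):
    M=masks(im,P); m=M[col]|M['white']; d=np.hypot(P[...,0]-near[0],P[...,1]-near[1])<.17; m&=d
    k,l,st,ce=cv2.connectedComponentsWithStats(cv2.morphologyEx(m.astype(np.uint8),cv2.MORPH_CLOSE,np.ones((3,3))))
    i=1+np.argmax(st[1:,4]); m=(l==i)&(P[...,2]>.03); q=P[m]
    rc=cv2.minAreaRect(q[:,:2].astype(np.float32)); b=cv2.boxPoints(rc)
    w=P[m&M['white']].mean(0)
    c=np.array(rc[0]); e=[b[1]-b[0],b[2]-b[1]]; ax=max(e,key=np.linalg.norm); ax=ax/np.linalg.norm(ax)
    if (w[:2]-c)@ax<0: ax=-ax
    t=(q[:,:2]-q[:,:2].mean(0))@ax; sl=np.polyfit(t,q[:,2],1)[0]
    print(col,'c',c.round(4),'size',np.round(rc[1],3),'axis deg',np.degrees(np.arctan2(ax[1],ax[0])).round(1),'z',q[:,2].mean().round(4),'slope(+=band up)',sl.round(3),'band',(c+.088*ax).round(3),'plain',(c-.088*ax).round(3))
    return c,ax
def sheet(im,P):
    hsv=cv2.cvtColor(im,cv2.COLOR_RGB2HSV).astype(int)
    m=(hsv[...,2]>190)&(abs(P[...,2])<.02)&(abs(P[...,0]-.6)<.18)&(abs(P[...,1]-.09)<.12)
    m=cv2.morphologyEx(m.astype(np.uint8),cv2.MORPH_CLOSE,np.ones((3,3)));m=cv2.morphologyEx(m,cv2.MORPH_OPEN,np.ones((5,5)))
    k,l,st,ce=cv2.connectedComponentsWithStats(m); i=1+np.argmax(st[1:,4])
    rc=cv2.minAreaRect(P[l==i][:,:2].astype(np.float32)); b=cv2.boxPoints(rc)
    e=max([b[1]-b[0],b[2]-b[1]],key=np.linalg.norm); print('sheet',np.round(rc[0],4),np.round(rc[1],3),np.degrees(np.arctan2(e[1],e[0])).round(1))
E
python3 - <<'E'
from h import *
for n in('top','side'):
    im,P=cloud(n); tin(im,P,'blue',(.58,.33)); tin(im,P,'red',(.57,-.13)); sheet(im,P)
E
```

```text
blue c [0.5762 0.33  ] size [0.204 0.083] axis deg 18.6 z 0.0553 slope(+=band up) 0.009 band [0.66  0.358] plain [0.493 0.302]
red c [ 0.5765 -0.1314] size [0.081 0.199] axis deg 177.4 z 0.0556 slope(+=band up) 0.001 band [ 0.489 -0.127] plain [ 0.664 -0.135]
sheet [nan nan] [0. 0.] nan
blue c [0.5781 0.3324] size [0.202 0.082] axis deg 17.3 z 0.0537 slope(+=band up) 0.001 band [0.662 0.359] plain [0.494 0.306]
red c [ 0.5772 -0.1283] size [0.088 0.203] axis deg 178.6 z 0.053 slope(+=band up) 0.009 band [ 0.489 -0.126] plain [ 0.665 -0.13 ]
sheet [0.599  0.0796] [0.15  0.261] -7.9
```

Both cameras agree. Blue is at (0.577, 0.331), axis 18°. Red is at (0.577, -0.130), axis 178°. The sheet is at (0.599, 0.080), axis -8°. Both tins are level. Next I move over blue's band end with the gripper shut.

arm_command --plan "0 0 0 9.57; 0 0 0 9.57; 0 0 0 9.57; 0 0 0 9.57; 0 0 0 9.57; 0 0 0 9.57; -0.0425 0.0375 0 0; -0.0425 0.0375 0 0; -0.0425 0.0375 0 0; -0.0425 0.0375 0 0; -0.0425 0.0375 0 0; -0.0425 0.0375 0 0; -0.0425 0.0375 0 0; -0.0425 0.0375 0 0; -0.0425 0.0375 0 0; -0.0425 0.0375 0 0; 0 0 0 0" --hand 1

```text
clock: 2.38
tcp_pos: [0.6657, 0.3524, 0.2448]
orientation: [1.867, 2.522, -0.003]
contact_force: [-0.5, 0.0, -0.5]
grip_width: -0.0
gripper_force: 0.0
```

arm_command --plan "0.007 -0.003 0.03 0; 0 0 0.04 0; 0 0 0.04 0; 0 0 0.03 0; 0 0 0.025 0; 0 0 0 0; 0 0 0 0"

```text
clock: 3.25
tcp_pos: [0.6566, 0.3653, 0.0814]
orientation: [1.858, 2.533, 0.002]
contact_force: [0.3, -0.0, 0.3]
grip_width: -0.0002
gripper_force: 0.0
```

arm_command --plan "0 0 0.003 0; 0 0 0.003 0; 0 0 0.003 0; 0 0 0.003 0; 0 0 0.003 0; 0 0 0.003 0; 0 0 0 0"

```text
clock: 4.12
tcp_pos: [0.6563, 0.3646, 0.0621]
orientation: [-1.858, -2.533, 0.0]
contact_force: [0.6, 1.0, 1.2]
grip_width: 0.0001
gripper_force: 0.6
```

arm_command --plan "0 0 0.003 0; 0 0 0.002 0; 0 0 0 0; 0 0 0 0"

```text
clock: 4.62
tcp_pos: [0.6563, 0.3646, 0.0577]
orientation: [-1.858, -2.533, -0.0]
contact_force: [-0.4, -0.1, 5.5]
grip_width: 0.0003
gripper_force: 2.5
```

arm_command --plan "0 0 0.002 0; 0 0 0 0; 0 0 0 0; 0 0 0 0"

```text
clock: 5.12
tcp_pos: [0.6567, 0.3647, 0.0574]
orientation: [-1.858, -2.533, -0.002]
contact_force: [-3.9, -1.7, 15.3]
grip_width: -0.0001
gripper_force: 6.8
```

It's at the hard stop, so that end is down. I'll let go and look.

arm_command --plan "0 0 -0.004 0; 0 0 -0.01 0; 0 0 -0.02 0; 0 0 -0.03 0; -0.006 0 -0.03 0; 0 0 0 0; 0 0 0 0; 0 0 0 0; 0 0 0 0"

```text
clock: 6.25
tcp_pos: [0.6575, 0.3588, 0.1482]
orientation: [-1.858, -2.533, 0.002]
contact_force: [0.8, 0.2, 1.2]
grip_width: 0.0001
gripper_force: 0.0
```

Run:
```python
from h import *
for n in('top','side'):
    im,P=cloud(n); tin(im,P,'blue',(.58,.33)); save(im,n+'1')
print(r.get_obs()['tcp_pos'])
```

```text
blue c [0.5822 0.332 ] size [0.204 0.083] axis deg 18.6 z 0.0586 slope(+=band up) -0.131 band [0.666 0.36 ] plain [0.499 0.304]
blue c [0.5834 0.3401] size [0.2   0.074] axis deg 18.5 z 0.0559 slope(+=band up) -0.167 band [0.667 0.368] plain [0.5   0.312]
[0.65778351 0.35882463 0.14855884]
```

The blue tin stays down with its band end low (slope -0.15), which points to the ball being in it. Next is its plain end.

arm_command --plan "0 -0.03 0 0; -0.004 -0.04 0 0; 0 -0.04 0 0; 0 -0.04 0 0; 0 -0.02 0.02 0; 0 0 0.02 0; 0 0 0.015 0; 0 0 0.005 0; 0 0 0.004 0; 0 0 0.003 0; 0 0 0.003 0; 0 0 0.003 0; 0 0 0.003 0; 0 0 0.003 0; 0 0 0.003 0; 0 0 0.003 0; 0 0 0.003 0; 0 0 0 0"

```text
clock: 8.6
tcp_pos: [0.4959, 0.3036, 0.0609]
orientation: [-1.857, -2.532, 0.004]
contact_force: [-4.8, -1.2, 5.1]
grip_width: -0.0
gripper_force: 3.1
```

arm_command --plan "0 0 0.002 0; 0 0 0.002 0; 0 0 0.001 0; 0 0 0 0; 0 0 0 0; 0 0 0 0; 0 0 0 0; 0 0 0 0"

```text
clock: 9.6
tcp_pos: [0.4967, 0.3039, 0.0576]
orientation: [-1.858, -2.532, 0.001]
contact_force: [-8.0, -3.9, 19.1]
grip_width: 0.0
gripper_force: 10.2
```

arm_command --plan "0 0 -0.004 0; 0 0 -0.01 0; 0 0 -0.02 0; 0 0 -0.03 0; 0 0 -0.04 0; 0 0 -0.03 0; 0 0 0 0; 0 0 0 0; 0 0 0 0"

```text
clock: 10.72
tcp_pos: [0.4966, 0.3036, 0.1891]
orientation: [-1.858, -2.533, 0.003]
contact_force: [-0.3, -0.0, 0.2]
grip_width: -0.0001
gripper_force: 0.0
```

Run:
```python
from h import *
for n in('top','side'):
    im,P=cloud(n); tin(im,P,'blue',(.58,.33)); tin(im,P,'red',(.57,-.13))
print(r.get_obs()['tcp_pos'])
```

```text
blue c [0.571  0.3284] size [0.2   0.084] axis deg 19.0 z 0.058 slope(+=band up) 0.162 band [0.654 0.357] plain [0.488 0.3  ]
red c [ 0.5767 -0.1315] size [0.081 0.2  ] axis deg 177.4 z 0.0555 slope(+=band up) 0.004 band [ 0.489 -0.127] plain [ 0.665 -0.135]
blue c [0.5717 0.3332] size [0.198 0.082] axis deg 16.5 z 0.057 slope(+=band up) 0.164 band [0.656 0.358] plain [0.487 0.308]
red c [ 0.5783 -0.1275] size [0.087 0.202] axis deg 178.2 z 0.053 slope(+=band up) 0.007 band [ 0.49  -0.125] plain [ 0.666 -0.13 ]
[0.49672078 0.30373148 0.18932437]
```

Blue stays tipped either way, so the ball is in it. Red still has to be rocked, starting with its band end.

arm_command --plan "0 0 0 9.5; 0 0 0 9.5; -0.048 0 0 0; -0.048 0 0 0; -0.048 0 0 0; -0.048 0 0 0; -0.048 0 0 0; -0.048 0 0 0; -0.048 0.003 0 0; -0.048 0.003 0 0; -0.046 0.006 0 0; 0 0 0 0; 0 0 0 0"

```text
clock: 12.45
tcp_pos: [0.4974, -0.1257, 0.1898]
orientation: [-2.251, -2.191, 0.001]
contact_force: [0.5, 0.5, -0.9]
grip_width: 0.0001
gripper_force: 0.0
```

arm_command --plan "0 -0.004 0.03 0; 0 0 0.04 0; 0 0 0.03 0; 0 0 0.01 0; 0 0 0.004 0; 0 0 0.003 0; 0 0 0.003 0; 0 0 0.003 0; 0 0 0.003 0; 0 0 0.003 0; 0 0 0.002 0; 0 0 0 0; 0 0 0 0"

```text
clock: 14.08
tcp_pos: [0.4938, -0.1261, 0.0594]
orientation: [2.251, 2.191, 0.0]
contact_force: [0.3, -0.1, 0.4]
grip_width: 0.0002
gripper_force: 0.4
```

arm_command --plan "0 0 0.002 0; 0 0 0.002 0; 0 0 0.001 0; 0 0 0 0; 0 0 0 0; 0 0 0 0"

```text
clock: 14.82
tcp_pos: [0.4942, -0.1262, 0.0575]
orientation: [-2.252, -2.19, -0.005]
contact_force: [-12.7, 4.0, 45.6]
grip_width: 0.0
gripper_force: 23.4
```

arm_command --plan "0 0 -0.004 0; 0 0 -0.01 0; 0 0 -0.02 0; 0 0 -0.03 0; 0 0 -0.03 0; 0 0 0 0; 0 0 0 0; 0 0 0 0; 0 0 0 0; 0 0 0 0; 0 0 0 0"

```text
clock: 16.2
tcp_pos: [0.4935, -0.1261, 0.1481]
orientation: [-2.251, -2.191, 0.0]
contact_force: [-0.1, 0.3, 0.3]
grip_width: -0.0001
gripper_force: 0.0
```

Run:
```python
from h import *
for n in('top','side'):
    im,P=cloud(n); tin(im,P,'blue',(.58,.33)); tin(im,P,'red',(.57,-.13)); save(im,n+'2')
print(r.get_obs()['tcp_pos'])
```

```text
blue c [0.5712 0.329 ] size [0.201 0.084] axis deg 18.5 z 0.0576 slope(+=band up) 0.167 band [0.655 0.357] plain [0.488 0.301]
red c [ 0.6322 -0.1341] size [0.082 0.091] axis deg 173.7 z 0.0554 slope(+=band up) 0.001 band [ 0.545 -0.124] plain [ 0.72  -0.144]
blue c [0.5713 0.3307] size [0.198 0.082] axis deg 17.8 z 0.0568 slope(+=band up) 0.164 band [0.655 0.358] plain [0.487 0.304]
red c [ 0.5778 -0.1253] size [0.086 0.203] axis deg 176.9 z 0.0528 slope(+=band up) 0.006 band [ 0.49 -0.12] plain [ 0.666 -0.13 ]
[ 0.4935849  -0.12603278  0.14821593]
```

Red came back level. Now its plain end.

arm_command --plan "0 0.03 0 0; 0 0.05 0 0; 0 0.05 0 0; 0 0.038 0.02 0; 0 0 0.03 0; 0 0 0.02 0; 0 0 0.004 0; 0 0 0.003 0; 0 0 0.003 0; 0 0 0.003 0; 0 0 0.003 0; 0 0 0.002 0; 0 0 0.001 0; 0 0 0 0; 0 0 0 0"

```text
clock: 18.18
tcp_pos: [0.6615, -0.1306, 0.0593]
orientation: [-2.251, -2.191, 0.0]
contact_force: [0.7, 0.2, 1.0]
grip_width: -0.0
gripper_force: 0.4
```

arm_command --plan "0 0 0.001 0; 0 0 0.001 0; 0 0 0.001 0; 0 0 0 0; 0 0 0 0"

```text
clock: 18.8
tcp_pos: [0.6622, -0.1306, 0.0579]
orientation: [2.251, 2.191, 0.002]
contact_force: [-1.5, 0.3, 12.2]
grip_width: 0.0003
gripper_force: 5.7
```

arm_command --plan "0 0 -0.004 0; 0 0 -0.01 0; 0 0 -0.02 0; 0 0 -0.03 0; -0.04 0 -0.03 0; -0.05 -0.03 0 0; -0.04 -0.05 0 0; 0 0 0 0; 0 0 0 0; 0 0 0 0" --hand -1

```text
clock: 20.05
tcp_pos: [0.5807, -0.2558, 0.1505]
orientation: [2.248, 2.195, 0.001]
contact_force: [-0.5, 0.4, 0.5]
grip_width: 0.0856
gripper_force: 0.0
```

```bash
sed -i 's/(l==i)\]\[/(l==i)\&np.isfinite(P[...,2])][/; s/P\[l==i\]\[/P[(l==i)\&np.isfinite(P[...,2])][/' h.py
python3 - <<'E'
from h import *
for n in('top','side'):
    im,P=cloud(n); tin(im,P,'blue',(.58,.33)); tin(im,P,'red',(.57,-.13)); sheet(im,P); save(im,n+'3')
    print(np.nanmin(P[250:300,275:330,0]))
print(r.get_obs())
E
```

```text
blue c [0.5709 0.329 ] size [0.2   0.083] axis deg 18.3 z 0.0578 slope(+=band up) 0.165 band [0.654 0.357] plain [0.487 0.301]
red c [ 0.575  -0.1315] size [0.081 0.196] axis deg 177.6 z 0.0556 slope(+=band up) 0.005 band [ 0.487 -0.128] plain [ 0.663 -0.135]
sheet [0.6028 0.0853] [0.147 0.258] -4.7
0.2581683007082716
blue c [0.5714 0.3324] size [0.199 0.083] axis deg 16.4 z 0.0568 slope(+=band up) 0.166 band [0.656 0.357] plain [0.487 0.308]
red c [ 0.5771 -0.1268] size [0.084 0.203] axis deg 178.6 z 0.0531 slope(+=band up) 0.003 band [ 0.489 -0.125] plain [ 0.665 -0.129]
sheet [0.6041 0.085 ] [0.162 0.267] -4.6
0.49696481085287275
{'clock': 20.15, 'joints': array([-0.06100969,  0.55937324,  0.52744117,  1.76945223, -0.34662378,
        0.9062054 ,  0.59248602]), 'qvel': array([ 0.00231259,  0.00178604,  0.00524964,  0.0051661 ,  0.00089709,
       -0.00293461,  0.00113246]), 'tau': array([ 2.16375631e-01, -5.47752535e+01,  9.62821573e+00, -2.32890147e+01,
        1.59761659e-02,  6.51595925e-03, -3.95883442e-03]), 'tcp_pos': array([ 0.58040214, -0.25605966,  0.1502232 ]), 'orientation': array([-2.24816872e+00, -2.19420317e+00, -4.96429260e-04]), 'contact_force': array([0.24597793, 0.34964514, 0.35370567]), 'moment': array([-0.0403284 , -0.02056779, -0.00092426]), 'gripper_force': 0.0, 'grip_width': 0.0851757466707082}
```

```bash
cat >> h.py <<'E'
def green(im,P):
    hsv=cv2.cvtColor(im,cv2.COLOR_RGB2HSV).astype(int)
    g=(abs(hsv[...,0]-65)<25)&(hsv[...,1]>45)&(abs(P[...,2])<.02)&(abs(P[...,0]-.6)<.16)&(abs(P[...,1]-.085)<.1)
    k,l,st,ce=cv2.connectedComponentsWithStats(g.astype(np.uint8),connectivity=8); 
    m=np.isin(l,[i for i in range(1,k) if st[i,4]>=8]); q=P[m][:,:2].astype(np.float32)
    rc=cv2.minAreaRect(q); b=cv2.boxPoints(rc); e=max([b[1]-b[0],b[2]-b[1]],key=np.linalg.norm)
    print('green',len(q),np.round(rc[0],4),np.round(rc[1],3),np.degrees(np.arctan2(e[1],e[0])).round(2))
E
python3 - <<'E'
from h import *
for n in('top','side'):
    im,P=cloud(n); green(im,P)
E
```

```text
green 244 [0.603  0.0842] [0.133 0.242] -4.73
green 0 [0. 0.] [0. 0.] 0.0
```

Red came back level from both ends, so red is empty. The sheet is at (0.603, 0.0845), axis -4.7°. The gripper goes down behind the tin's right side.

arm_command --plan "0 -0.005 0.02 0.8; 0 -0.004 0.04 0; 0 0 0.04 0; 0 0 0.02 0; 0 0 0.005 0; 0.02 0 0 0; 0.02 0 0 0; 0.015 0 0 0; 0 0 0 0; 0 0 0 0"

```text
clock: 21.5
tcp_pos: [0.5727, -0.2026, 0.0257]
orientation: [2.266, 2.175, -0.0]
contact_force: [-0.5, -0.6, 1.2]
grip_width: 0.0855
gripper_force: 0.0
```

arm_command --plan "0.008 0 0 0; 0.007 0 0 0; 0.005 0 0 0; 0.005 0 0 0; 0.008 0.0004 0 0.1; 0.012 0.0006 0 0.2; 0.012 0.0006 0 0.2; 0.012 0.0006 0 0.3; 0.012 0.0006 0 0.3; 0.012 0.0006 0 0.3; 0.012 0.0006 0 0.3; 0.012 0.0006 0 0.3; 0.012 0.0006 0 0.3; 0.008 0.0004 0 0.2; 0.004 0 0 0; 0 0 0 0; 0 0 0 0"

```text
clock: 23.62
tcp_pos: [0.586, -0.062, 0.0253]
orientation: [2.314, 2.125, 0.0]
contact_force: [1.1, 0.7, -0.5]
grip_width: 0.0852
gripper_force: 0.0
```

Run:
```python
from h import *
for n in('top','side'):
    im,P=cloud(n); tin(im,P,'red',(.585,-.03)); save(im,n+'4')
o=r.get_obs();print(o['tcp_pos'],o['orientation'])
a=cv2.imread('pics/top4.png')[130:290,120:400]; cv2.imwrite('pics/c4.png',cv2.resize(a,None,fx=2.5,fy=2.5))
```

```text
red c [ 0.5067 -0.0295] size [0.01  0.043] axis deg 149.9 z 0.0554 slope(+=band up) 0.017 band [0.431 0.015] plain [ 0.583 -0.074]
red c [ 0.5915 -0.0085] size [0.088 0.202] axis deg 174.6 z 0.053 slope(+=band up) 0.003 band [ 0.504 -0.   ] plain [ 0.679 -0.017]
[ 0.58602487 -0.0621281   0.02534573] [2.31384045e+00 2.12489724e+00 6.61211088e-05]
```

View pics/c4.png

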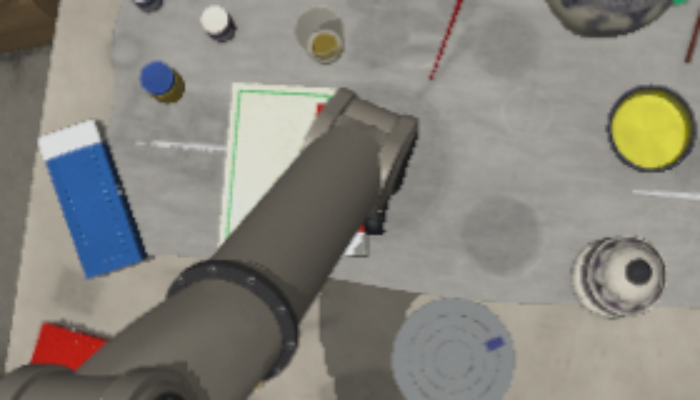

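The crop shows the tin entering the sheet at its right edge (about (330,110)), flush with the fingers. The side camera puts it at about (0.590, -0.012), so 97 mm remains.

arm_command --plan "0.006 0 0 0; 0.012 0.0008 0 0; 0.012 0.0008 0 0; 0.012 0.0008 0 0; 0.012 0.0008 0 0; 0.012 0.0008 0 0; 0.01 0.0008 0 0; 0.008 0 0 0; 0.004 0 0 0; 0.002 0 0 0; 0.001 0 0 0; 0 0 0 0; 0 0 0 0"

```text
clock: 25.35
tcp_pos: [0.5984, 0.0285, 0.0252]
orientation: [-2.313, -2.125, 0.0]
contact_force: [-0.7, -0.3, -0.4]
grip_width: 0.0854
gripper_force: 0.2
```

arm_command --plan "-0.004 0 0 0; -0.02 0 0 0; -0.05 0 0 0; -0.055 0 0 0; -0.02 0 -0.04 0; -0.04 0 -0.06 0; -0.06 0 -0.01 0; 0 0 0 0; 0 0 0 0"

```text
clock: 26.48
tcp_pos: [0.5771, -0.2152, 0.1271]
orientation: [-2.315, -2.123, 0.0]
contact_force: [0.1, 0.3, -0.6]
grip_width: 0.0856
gripper_force: 0.0
```

Run:
```python
from h import *
for n in('top','side'):
    im,P=cloud(n); tin(im,P,'red',(.60,.08)); tin(im,P,'blue',(.58,.33)); save(im,n+'5')
o=r.get_obs();print(o['clock'],o['tcp_pos'],o['orientation'])
a=cv2.imread('pics/top5.png')[130:290,120:400]; cv2.imwrite('pics/c5.png',cv2.resize(a,None,fx=2.5,fy=2.5))
```

```text
red c [0.602  0.0781] size [0.083 0.2  ] axis deg 174.7 z 0.0558 slope(+=band up) 0.0 band [0.514 0.086] plain [0.69 0.07]
blue c [0.5718 0.3284] size [0.201 0.084] axis deg 18.9 z 0.0577 slope(+=band up) 0.167 band [0.655 0.357] plain [0.489 0.3  ]
red c [0.6038 0.0818] size [0.086 0.202] axis deg 175.1 z 0.0532 slope(+=band up) 0.007 band [0.516 0.089] plain [0.692 0.074]
blue c [0.5713 0.3321] size [0.199 0.083] axis deg 17.4 z 0.0569 slope(+=band up) 0.165 band [0.655 0.358] plain [0.487 0.306]
26.575 [ 0.57763418 -0.21319338  0.12653863] [-2.31069859e+00 -2.12607006e+00  2.72839352e-04]
```

View pics/c5.png

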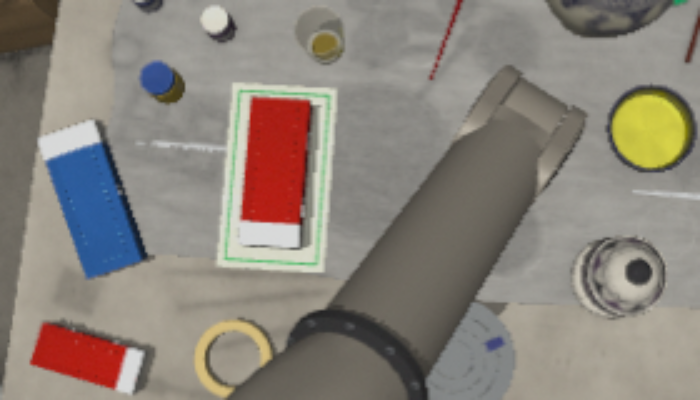

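The crop shows red on the sheet, parallel to it and level, about 5 mm short of the middle towards the right. A nudge will fix that.

arm_command --plan "0 0 0.04 0; 0 0 0.04 0; 0 0 0.02 0; 0.04 0 0.001 0; 0.05 0 0 0; 0.05 0 0 0; 0.05 0 0 0; 0.03 0 0 0; 0.01 0 0 0; 0.006 0 0 0; 0.004 0 0 0; 0.004 0 0 0; 0.003 0 0 0; 0 0 0 0; 0 0 0 0"

```text
clock: 28.45
tcp_pos: [0.5989, 0.0315, 0.0263]
orientation: [2.313, 2.125, 0.0]
contact_force: [0.6, -0.7, 0.0]
grip_width: 0.0858
gripper_force: 0.4
```

arm_command --plan "0.002 0 0 0; 0 0 0 0; -0.004 0 0 0; -0.02 0 0 0; -0.05 0 0 0; -0.055 0 0 0; -0.02 0 -0.04 0; -0.04 0 -0.06 0; -0.06 0 -0.01 0; 0 0 0 0; 0 0 0 0; 0 0 0 0"

```text
clock: 29.95
tcp_pos: [0.5782, -0.2077, 0.1275]
orientation: [-2.31, -2.127, 0.0]
contact_force: [0.2, -0.1, 0.0]
grip_width: 0.0853
gripper_force: 0.0
```

Run:
```python
from h import *
for n in('top','side'):
    im,P=cloud(n); tin(im,P,'red',(.60,.08)); tin(im,P,'blue',(.58,.33)); save(im,n+'6')
```

```text
red c [0.6029 0.0833] size [0.083 0.201] axis deg 174.8 z 0.0558 slope(+=band up) 0.005 band [0.515 0.091] plain [0.691 0.075]
blue c [0.5709 0.3288] size [0.2   0.084] axis deg 18.1 z 0.0578 slope(+=band up) 0.167 band [0.655 0.356] plain [0.487 0.301]
red c [0.6039 0.086 ] size [0.086 0.203] axis deg 174.9 z 0.0533 slope(+=band up) 0.004 band [0.516 0.094] plain [0.692 0.078]
blue c [0.5699 0.3325] size [0.201 0.083] axis deg 17.0 z 0.0569 slope(+=band up) 0.162 band [0.654 0.358] plain [0.486 0.307]
```

View pics/side6.png

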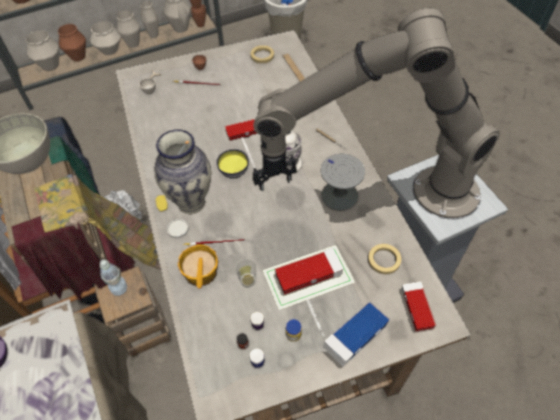

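The side view shows the red tin centred on the sheet at (307,272). The blue tin is still tipped at (357,333), everything else is in place and the gripper is clear.

```bash
python3 -c "
from h import *
print(ticket.hand_in())"
```

```text
the job is handed in; nothing more can be done
None
```

The ball is in the blue tin, which I left where it stands, still tipped; the empty red tin is level and parallel to the sheet, within about 2 mm of its middle, and the job is handed in at about 30 s. One press on the red tin's band end read 45.6 N at the wrist, through the fingertips.

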